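Turn the foot rail and press its second glide home

ROBOT

A 6-joint arm with a two-finger parallel gripper is mounted at the origin on a cart in front of the work surface, level with it; the furniture and walls round the work are solid. World frame = base frame: x ahead of the robot, y to its left, z up, the work surface at z = 0. Lengths are in m, angles in rad, forces in N, time in s.
With the tool pointing down it reaches from about 0.275 to 1 m from the base axis. Payload 8.4 kg.
Tool frame: the origin (TCP) lies on the centre line of the jaws, within the pads' length; the fingertips stand 17 mm ahead of it and the grasp point (between the pads) lies 2 mm behind it (bot.tcp_to_tips is the z of the fingertips in the tool frame, in m); z points along the fingers, y is the line along which they close (so a half turn about z gives the same grasp; the last joint's range is limited). The gripper opens to 85 mm and grips with 20 to 120 N. Pads are 22 mm wide; open, the fingers measure 114 mm over their backs; the gripper's body (76 mm by 85 mm) begins 54 mm behind the grasp point. The pads swing forward as they close: fully open they stand 13 mm farther back than shut.
Start: joints at [-1.11, 0.353, 1.633, -0, 1.155, -0.002], TCP at [0.279, -0.559, 0.227] pointing down, gripper open.
Joint ranges: [-2.63, 2.63], [-0.92, 2.1], [0.06, 2.66], [-1.3, 4.44], [0, 2.69], [-3.02, 3.02]. Speed limits (rad/s): [2.22, 2.22, 2.79, 3.14, 3.14, 3.14].

INTERFACE

Orientations are given as a unit quaternion [x, y, z, w].
In Python, from workcell import bot, hand, kinematics, get_obs, vision, hand_in gives the robot as it stands. The module is installed in compiled form; this text tells all that it offers. Calls block until the motion is done:
- bot.reach(position, orientation): joint-space move of the TCP to a pose.
- bot.servo_line(position, ori=None, velocity=0.15): straight line of the TCP; ori=None keeps the orientation; velocity is the mean speed in m/s.
- bot.goto_joints(angles): joint-space move.
- hand.move_gripper(opening, strength=None): finger opening in m; strength is the grip in N (None keeps the last); returns when the fingers have stopped.
- bot.dwell(seconds).
- kinematics.solve_ik(position, orientation): joint angles nearest the present ones, or None.
- get_obs(): the state.
- vision.read_camera(name): name is "scene" or "top" or "wrist"; returns a dict with "frame" (480x640x3 uint8, red, green, blue), "intrinsics" (3x3 intrinsics, pixels), "view" (4x4, takes a point from world to camera coordinates). Camera axes: x right, y down, z forward; pixel columns grow to the right and rows downward; lengths in m; the calibration is good to about 2 mm. A picture is of the moment at which its call begins. There is no depth.
A pose or a line that the arm cannot do raises bot.IKError and nothing moves.
- hand_in(): hands the job in; it is judged then, once.
The state is a dict: "time_s": time; "joint_pos": joint angles; "joint_vel": joint speeds; "joint_efforts": joint torques, N m; "position": TCP position; "orientation": TCP orientation; "wrist_force": force on the tool from outside, world axes, zero at the start; "ft_torque": the same for the moment, N m; "gripper_width": finger opening in m; "grip_force": force on a finger pad.
Only numpy, scipy, OpenCV 4.12 (cv2) and the standard library are available. Lean on these libraries where they do the work, as an engineer would, in place of code of your own. Each camera call takes 0.05 s, during which the arm holds its last target. There are 200 camera calls.

TASK

One end of the drying-rack foot rail lying in the hand press is done; take the rail out, turn it end for end and lay it back on the bed against the end stop and the rear fence, so that the glide still standing proud is under the ram. Let go of the rail, pull the ball lever down until that glide is fully home on the wood, then guide the lever all the way back up slowly, never letting its spring snap it up. Leave the rail lying in the press, and the lever up, and do not disturb the finished rail, the tape measure or the brush.

Things in the scene. Friction and masses are not known exactly. Their poses are not given: they have to be found in the camera images.
- anvil (a point): point on the bed of a grey hand press, on the ram's axis, 34 mm above the worktop. Press frame: z up, -x the open front (towards the robot's left), +y the press's left. A rail seated against stop and fence has its centre at x = 0, y = -82 mm of this point, its length along y. The bed is a casting from x -55 to +100 mm, y -50 to +50 mm, on a dark wood board (x -85 to +115, y -200 to +70 mm)
- far_rest (a point): top centre of the wooden rest, 24 mm (x) by 30 mm (y), level with the bed, that carries the rail's outer end, 140 mm to the right (-y) of the anvil point. Between rest and bed casting (y -125 to -50 mm from the anvil) there is only the board, 16 mm lower than the bed, so fingers can go down on both sides of the rail
- end_stop (a point): middle of the end stop's upright face, looking to -y, 19.5 mm left of the ram's axis: a steel strip 40 mm long (x) standing 12 mm above the bed (this point is 6 mm above it)
- fence (a point): middle of the rear fence's upright face, looking to -x, 21 mm behind the ram's axis: a steel strip from y = -45 to +31 mm of the anvil, 12 mm above the bed (this point is 6 mm above it)
- ram_foot (a point): centre of the underside of the ram, a vertical steel bar with a flat round foot of 24 mm; lever up, it is 50 mm above the bed (a proud glide's top 34 mm), so draw the rail out to the right or front before lifting it. Press head and column above and behind: y +-22 mm, front at x = -16 mm of the anvil, 72 to 180 mm above the bed
- rail_center (a point): centre of the loose beech rail, 200 x 40 x 20 mm (length x, thickness z), 0.13 to 0.2 kg. On its top, 82 mm from the centre at each end, a domed steel glide of 22 mm: at -x the finished one, home on the wood (5 mm high), at +x the one still 9 mm proud. Start: it lies on the bed, finished end under the ram, +x to the press's right (-y), up to 30 mm drawn out
- glide_top (a point): top of the dome of the proud glide, 34 mm above the rail's underside when proud, 25 mm when home; moves with the glide
- glide (a joint): how far the glide has been pressed in: 0 = 9 mm proud, 0.009 m = home on the wood. It moves stiffly (about 20 N on the dome) and stays where it is
- ball (a point): centre of the black ball, 38 mm across, at the end of the press lever, a 12 mm wide bar from the pivot behind it. The pivot axis is level, along the press's y, 45 mm behind (+x) and 161 mm above the anvil point; the ball is 150 mm from it, at rest to the front (-x), 0.5 rad above the pivot's level, and swings in the press's x-z plane
- press_lever (a joint): lever angle, rad: 0 = up at rest, grows as the ball is pulled down, 0.55 = bottom stop (ball 85 mm lower). The ram sinks 49 mm per rad: meets the proud glide near 0.33, has it home at 0.51 to 0.55. Its spring lifts the ball with about 3 N at the top, 9 N at the bottom; pressing the glide takes 15 to 20 N at the ball. If let go it flies up at several rad/s
- finished_rail: another such rail, both glides home, lying on the worktop to the right; leave it. Origin at the centre of its underside
- tape_measure: yellow tape measure, 66 x 74 x 33 mm, on the worktop to the left of the press; leave it. Origin at its underside
- brush: grey scrubbing brush, 155 x 61 x 91 mm, on the worktop to the right; leave it. Origin at its underside

How it is judged:
By the outcome, as a careful person would: the job done as asked, in the order asked, and still so for the second after the job is handed in, with the robot touching nothing.
It also fails if it takes over 61 s, if anything falls off the work surface, if the arm or the gripper's body presses on something with over 40 N, if the wrist force passes 120 N, or if a joint passes its speed limit or range.

## Working session

There is one attempt and no reset: what is moved stays moved. The work goes in short steps, each a Python script; the robot and the scene stay as the last script left them, time stands still between calls to the robot, and variables do not carry over. Pictures are saved under pics/ and viewed, at most 10 in all, crops included, and the job is handed in when it is done.

```bash
mkdir -p pics
python3 - <<'E'
from workcell import bot,hand,get_obs,vision
import cv2,numpy as np
o=get_obs();print(o)
for n in ["scene","top"]:
    r=vision.read_camera(n);cv2.imwrite(f"pics/{n}0.png",r["frame"][:,:,::-1]);print(n,r["intrinsics"].tolist(),r["view"].round(4).tolist())
    np.savez(f"{n}.npz",K=r["intrinsics"],V=r["view"])
E
```

```text
{'time_s': 0.0, 'joint_pos': array([-1.11038988e+00,  3.53657471e-01,  1.63410265e+00,  3.19001422e-05,
        1.15519987e+00, -2.42521086e-03]), 'joint_vel': array([ 0.00066161,  0.0009025 ,  0.00021508,  0.00204192, -0.00081949,
        0.00175386]), 'joint_efforts': array([-5.04972428e-03, -6.05261636e+01, -3.42075098e+01, -1.94483837e-04,
        9.32304858e-03,  1.83598792e-05]), 'position': array([ 0.27884145, -0.55883248,  0.22676933]), 'orientation': array([ 9.73343893e-01,  2.29349509e-01, -1.40982146e-04, -6.69134295e-04]), 'wrist_force': array([0.60655937, 0.02918874, 0.15199974]), 'ft_torque': array([-0.00941103,  0.0022447 , -0.02901101]), 'grip_force': 0.0, 'gripper_width': 0.0856285618869247}
scene [[531.9411165754072, 0.0, 315.21975425195893], [0.0, 531.9411165754072, 236.44335367144976], [0.0, 0.0, 1.0]] [[0.667, -0.745, 0.0086, -0.3327], [-0.3275, -0.3036, -0.8947, 0.3086], [0.6692, 0.594, -0.4465, 1.4781], [0.0, 0.0, 0.0, 1.0]]
top [[510.8335888062613, 0.0, 321.55837652153707], [0.0, 510.8335888062613, 235.71522896403164], [0.0, 0.0, 1.0]] [[-0.0044, -1.0, 0.009, -0.0213], [-0.9821, 0.0027, -0.1881, 0.497], [0.1881, -0.0096, -0.9821, 1.6781], [0.0, 0.0, 0.0, 1.0]]
```

View pics/scene0.png

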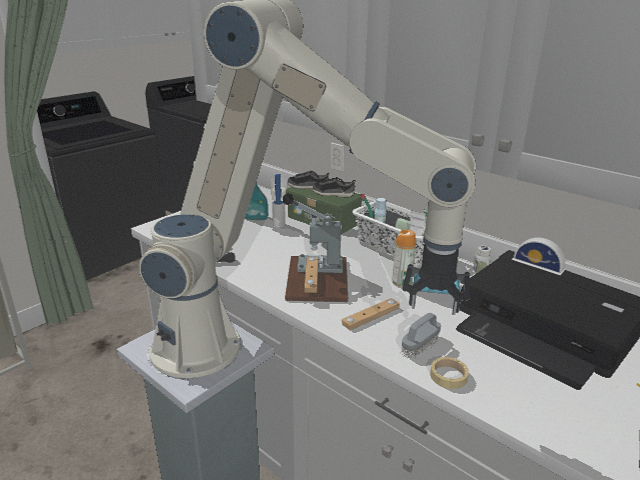

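View pics/top0.png

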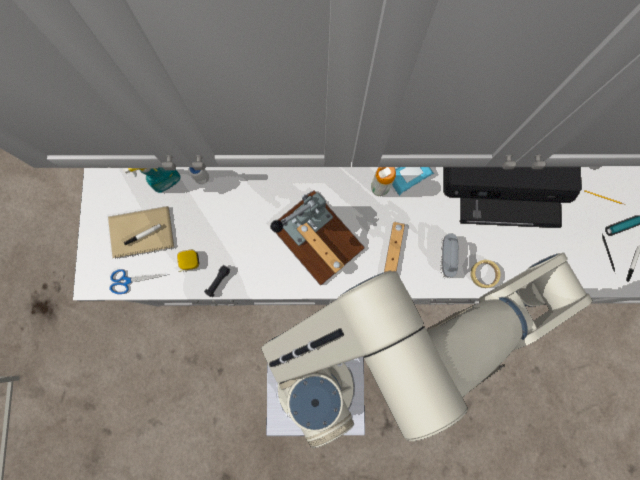

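The top view shows the press board at about (270–365, 192–285), with the rail from (303,228) to (340,270) and the ball at (277,226). The finished rail is near (395,248), the brush at (452,255) and the tape at (188,260). Next I'll enlarge crops of both views.

Run:
```python
import cv2
a=cv2.imread("pics/top0.png")[185:291,260:380];cv2.imwrite("pics/topc.png",cv2.resize(a,None,fx=5.5,fy=5.5,interpolation=cv2.INTER_CUBIC))
a=cv2.imread("pics/scene0.png")[185:305,275:375];cv2.imwrite("pics/scenec.png",cv2.resize(a,None,fx=5,fy=5,interpolation=cv2.INTER_CUBIC))
```

```text
(no output)
```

View pics/topc.png

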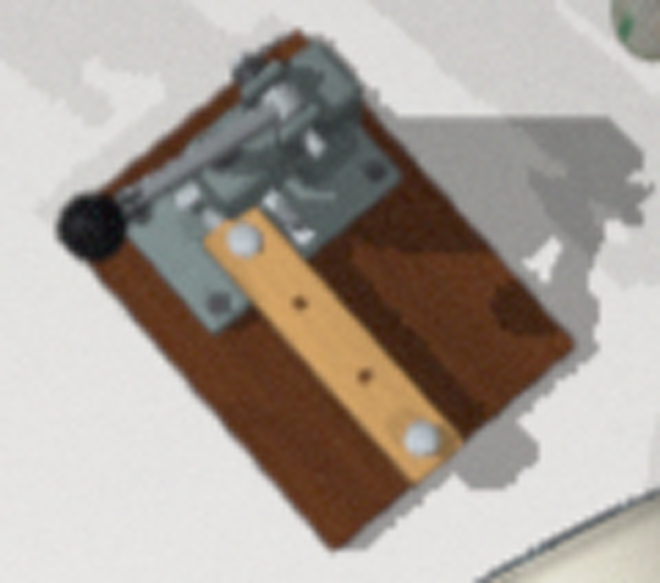

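View pics/scenec.png

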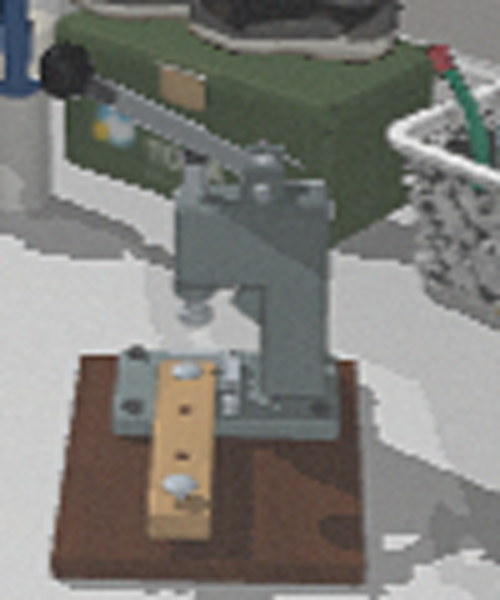

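```bash
cat > h.py <<'E'
import numpy as np
from scipy.optimize import least_squares
C={n:np.load(f"{n}.npz") for n in("top","scene")}
OFF={"top":(260,185,5.5),"scene":(275,185,5)}
def proj(n,p):
    c=C[n];q=c["K"]@(c["V"][:3,:3]@p+c["V"][:3,3]);return q[:2]/q[2]
def pix(n,uv):
    ox,oy,s=OFF[n];return np.array([(uv[0]+.5)/s-.5+ox,(uv[1]+.5)/s-.5+oy])
def W(t,p):
    c,s=np.cos(t[2]),np.sin(t[2]);return np.array([t[0]+c*p[0]-s*p[1],t[1]+s*p[0]+c*p[1],p[2]])
def fit(obs,x0):
    f=lambda t:np.concatenate([proj(n,W(t,p))-pix(n,uv) for n,uv,p in obs])
    r=least_squares(f,x0,loss="soft_l1",x_scale=[.01,.01,.05]);return r.x,r.fun.reshape(-1,2)
E
cat > m.py <<'E'
from h import *
B=.018
fr,br,bl,fl=(-.085,-.2,B),(.115,-.2,B),(.115,.07,B),(-.085,.07,B)
ball=(-.0866,0,.2669)
obs=[("top",(335,546),fr),("top",(573,345),br),("top",(300,32),bl),("scene",(55,572),fr),("scene",(364,574),br),
("scene",(82,356),fl),("scene",(357,362),bl),("top",(92,227),ball),("scene",(67,68),ball)]
t,r=fit(obs,[.5,0,-.7]);print("press",t,"\n",r.round(1))
T=.054
# rail frame: +x is proud end
o=[("top",(203,238),(-.1,-.02,T)),("top",(418,483),(.1,-.02,T)),("top",(463,440),(.1,.02,T)),("scene",(150,517),(.1,-.02,T)),("scene",(212,515),(.1,.02,T)),
("top",(245,240),(-.082,0,.057)),("top",(422,437),(.082,0,.065)),("scene",(187,370),(-.082,0,.057)),("scene",(180,485),(.082,0,.065))]
u,r=fit(o,[.4,0,t[2]-np.pi/2]);print("rail",u,"\n",r.round(1))
c,s=np.cos(t[2]),np.sin(t[2]);d=u[:2]-t[:2];print("rail in press",c*d[0]+s*d[1],-s*d[0]+c*d[1],u[2]-t[2]+np.pi/2)
E
python3 m.py
```

```text
press [ 0.54031007  0.04490398 -0.87178134] 
 [[-0.1  1.4]
 [ 1.2  0.1]
 [-0.  -1.1]
 [-1.  -2.7]
 [ 0.5 -1.5]
 [-0.2 -0.3]
 [ 0.1 -0.3]
 [ 0.4  0.1]
 [-0.2  0.9]]
rail [ 0.45972959 -0.01798646 -2.42958697] 
 [[-0.3  0.1]
 [-0.3  0.2]
 [ 0.6  0.1]
 [-0.3 -0.5]
 [ 0.1  0.1]
 [-0.  -0.3]
 [ 0.1  0.1]
 [ 0.1 -0. ]
 [ 0.3 -0. ]]
rail in press -0.003709490352211471 -0.10215018733351688 0.012990694474736442
```

```bash
sed -i 's/("top",(335,546),fr)/("top",(335,549),(-.085,-.2,0))/; s/("scene",(55,572),fr),("scene",(364,574),br)/("scene",(55,578),(-.085,-.2,0)),("scene",(365,581),(.115,-.2,0))/' m.py; python3 m.py
python3 - <<'E'
from workcell import vision
import cv2
E
```

```text
press [ 0.54178701  0.04602554 -0.87021877] 
 [[-0.4  0.8]
 [ 0.9 -0.4]
 [-0.4 -1.5]
 [-0.7  0.6]
 [ 0.2  1.5]
 [-0.2 -0.5]
 [ 0.1 -0.5]
 [ 0.  -0.4]
 [-0.1  0.7]]
rail [ 0.45972959 -0.01798646 -2.42958697] 
 [[-0.3  0.1]
 [-0.3  0.2]
 [ 0.6  0.1]
 [-0.3 -0.5]
 [ 0.1  0.1]
 [-0.  -0.3]
 [ 0.1  0.1]
 [ 0.1 -0. ]
 [ 0.3 -0. ]]
rail in press -0.00396382944710974 -0.10399636514183397 0.011428129434806644
```

```bash
cat > g.py <<'E'
import numpy as np
from scipy.spatial.transform import Rotation as R
from workcell import bot,hand,kinematics,get_obs,vision
P=np.array([0.54178701,0.04602554]);A=-0.8707
c,s=np.cos(A),np.sin(A)
def w(x,y,z): return np.array([P[0]+c*x-s*y,P[1]+s*x+c*y,z])  # press xy, world z
def press(p): d=np.asarray(p)[:2]-P;return np.array([c*d[0]+s*d[1],-s*d[0]+c*d[1],p[2]])
def q(yaw): # tool down, tool y axis at world angle yaw
    y=np.array([np.cos(yaw),np.sin(yaw),0]);z=np.array([0,0,-1.]);return R.from_matrix(np.c_[np.cross(y,z),y,z]).as_quat()
def st(tag=""):
    o=get_obs();print(tag,"t%.2f"%o["time_s"],"press",press(o["position"]).round(4),"F",(R.from_euler("z",-A).apply(o["wrist_force"])).round(1),"grip",round(o["gripper_width"],4),round(o["grip_force"],1),"j",o["joint_pos"].round(2))
def F(): return R.from_euler("z",-A).apply(get_obs()["wrist_force"])
E
python3 - <<'E'
from g import *
for nm,p,y in [("rail",w(-.004,-.104,.042),A+.0114),("rail+pi",w(-.004,-.104,.042),A+np.pi),("out",w(-.004,-.174,.1),A),("out+90",w(-.004,-.174,.1),A+np.pi/2),("out-90",w(-.004,-.174,.1),A-np.pi/2),("out+pi",w(-.004,-.174,.1),A+np.pi),("ball",w(-.0866,0,.267),A+np.pi/2),("ball-",w(-.0866,0,.267),A-np.pi/2),("ballhi",w(-.0866,0,.37),A-np.pi/2),("balllo",w(-.105,0,.187),A-np.pi/2)]:
    j=kinematics.solve_ik(p,q(y));print(nm,p.round(3),None if j is None else np.round(j,2))
E
```

```text
rail [ 0.46  -0.018  0.042] [-0.04  0.38  2.12 -0.    0.64  0.82]
rail+pi [ 0.46  -0.018  0.042] [-0.04  0.38  2.12 -0.    0.64 -2.31]
out [ 0.406 -0.063  0.1  ] [-0.16  0.21  2.19 -0.    0.74  0.71]
out+90 [ 0.406 -0.063  0.1  ] [-0.16  0.21  2.19 -0.    0.74 -0.86]
out-90 [ 0.406 -0.063  0.1  ] [-0.16  0.21  2.19 -0.    0.74  2.28]
out+pi [ 0.406 -0.063  0.1  ] [-0.16  0.21  2.19 -0.    0.74 -2.43]
ball [0.486 0.112 0.267] [ 0.22  0.12  1.85 -0.    1.17 -0.48]
ball- [0.486 0.112 0.267] [ 0.22  0.12  1.85 -0.    1.17  2.67]
ballhi [0.486 0.112 0.37 ] [ 0.22  0.04  1.71 -0.    1.39  2.67]
balllo [0.474 0.126 0.187] [ 0.26  0.19  1.96 -0.    0.99  2.7 ]
```

Run:
```python
from g import *
import cv2
ya=A+.0114
hand.move_gripper(.068)
bot.reach(w(-.004,-.104,.20),q(ya)); st("above")
r=vision.read_camera("wrist")
V=np.asarray(r["view"]);K=np.asarray(r["intrinsics"])
im=r["frame"][:,:,::-1].copy()
def dot(p,col):
    a=K@(V[:3,:3]@p+V[:3,3]);a=a[:2]/a[2];cv2.circle(im,(int(round(a[0])),int(round(a[1]))),3,col,1)
for x,y in [(-.085,-.2),(.115,-.2),(.115,.07),(-.085,.07)]: dot(w(x,y,.018),(0,0,255))
for x,y in [(-.055,-.05),(.1,-.05)]: dot(w(x,y,.034),(0,0,255))
cr,sr=np.cos(-2.4296),np.sin(-2.4296)
for x,y in [(-.1,-.02),(-.1,.02),(.1,.02),(.1,-.02)]: dot(np.array([.45973+cr*x-sr*y,-.01799+sr*x+cr*y,.054]),(255,0,0))
dot(w(-.0866,0,.2669),(0,255,0))
cv2.imwrite("pics/w1.png",im)
```

```text
above t2.48 press [-0.0034 -0.1042  0.2001] F [ 0.2 -0.7  0.1] grip 0.0679 0.0 j [-0.04  0.13  2.   -0.    1.01  0.82]
```

View pics/w1.png

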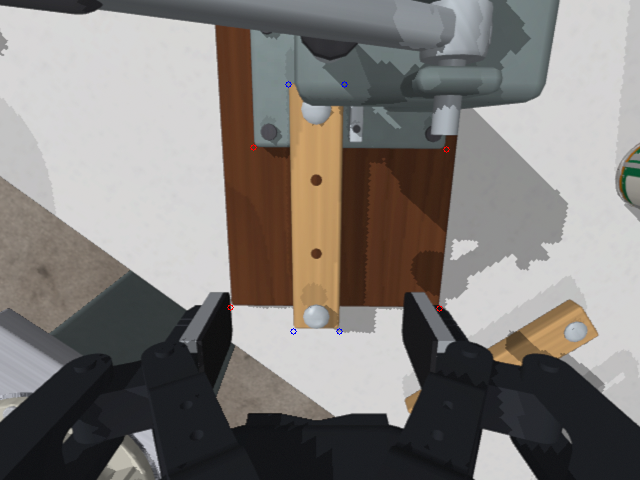

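The wrist view confirms the fit. The projected board corners at (230,307) and (438,308) and casting corners at (253,147) and (446,149) sit on their edges to within 1–2 px. The rail ends near (293–340, 328), about 1 mm from the prediction. I'll grasp it now.

Run:
```python
from g import *
ya=A+.0114
bot.servo_line(w(-.004,-.103,.042),q(ya)); st("down")
hand.move_gripper(.03,60); st("grip")
bot.servo_line(w(-.006,-.105,.046)); st("lift")
bot.servo_line(w(-.006,-.178,.046)); 
bot.servo_line(w(-.006,-.178,.105)); st("out")
bot.reach(w(-.006,-.178,.105),q(A+np.pi/2))
bot.reach(w(-.006,-.178,.105),q(A+np.pi)); st("turned")
r=vision.read_camera("top")
import cv2
cv2.imwrite("pics/t2.png",cv2.resize(r["frame"][185:305,260:380,::-1],None,fx=5,fy=5,interpolation=cv2.INTER_CUBIC))
```

```text
down t3.73 press [-0.0036 -0.1026  0.0426] F [-0.5  0.4  0.7] grip 0.0677 0.0 j [-0.04  0.38  2.12 -0.    0.64  0.82]
grip t4.12 press [-0.0036 -0.1026  0.043 ] F [-1.9 -1.5  9.9] grip 0.0377 59.1 j [-0.04  0.38  2.12 -0.    0.64  0.82]
lift t4.38 press [-0.0061 -0.105   0.0464] F [-0.3  0.4 -1.1] grip 0.0381 60.4 j [-0.04  0.37  2.12  0.    0.64  0.82]
out t5.55 press [-0.0059 -0.1775  0.1049] F [ 0.9 -0.1 -2. ] grip 0.0376 60.4 j [-0.16  0.2   2.19  0.    0.75  0.7 ]
turned t8.34 press [-0.006 -0.178  0.105] F [ 0.4 -0.6 -1.6] grip 0.0376 60.3 j [-0.16  0.2   2.19  0.    0.76 -2.43]
```

View pics/t2.png

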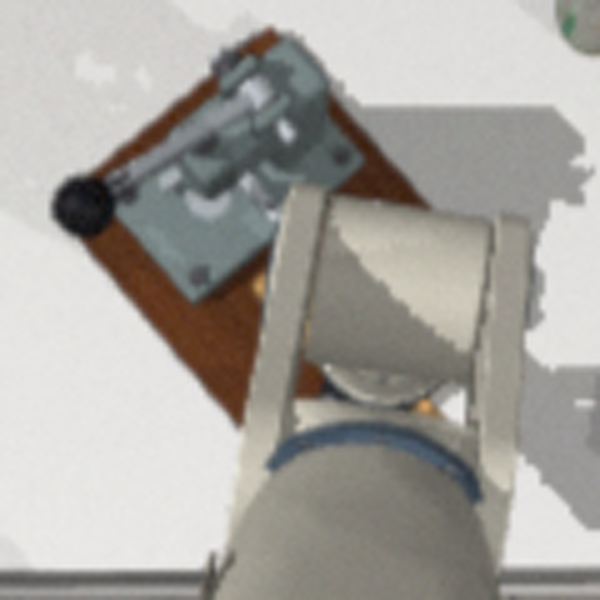

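The arm hides most of the rail, which is expected here. Orange bits show at (262,285) and (425,408) along the press's y direction, so it is held in line. Nothing else has moved. Next I'll slide it in and seat it by feel.

```bash
cat > push.py <<'E'
from g import *
def push(p,d,n,lim,step=.001):
    """step along unit press dir d until force against it exceeds lim"""
    p=np.array(p,float);d=np.array(d,float)
    for i in range(n):
        p=p+step*d; bot.servo_line(w(*p),velocity=.03)
        f=F()
        if -f@d>lim: break
    print("push",d,"cmd",p.round(4),"F",f.round(1)); return p
E
python3 - <<'E'
from push import *
bot.servo_line(w(-.006,-.178,.048))
bot.servo_line(w(-.006,-.092,.048),velocity=.1); st("in")
p=push((-.006,-.092,.048),(0,0,-1),8,4); 
p=push(p,(0,1,0),14,8); st()
p=push(p,(1,0,0),12,8); st()
r=vision.read_camera("wrist")
import cv2;cv2.imwrite("pics/w3.png",r["frame"][:,:,::-1])
E
```

```text
in t9.93 press [-0.0064 -0.0927  0.0478] F [-0.   0.  -2.1] grip 0.0379 60.3 j [-0.02  0.38  2.1  -0.    0.66 -2.29]
push [ 0.  0. -1.] cmd [-0.006 -0.092  0.042] F [-3.9 -2.4 18. ]
push [0. 1. 0.] cmd [-0.006 -0.091  0.042] F [-0.9 -8.5 19.9]
 t11.68 press [-0.0059 -0.0917  0.043 ] F [-0.9 -8.5 19.9] grip 0.0378 62.7 j [-0.02  0.39  2.1  -0.    0.65 -2.29]
push [1. 0. 0.] cmd [-0.004 -0.091  0.042] F [-10.7  -4.5  24.8]
 t12.18 press [-0.0053 -0.0916  0.0429] F [-10.7  -4.5  24.8] grip 0.0377 63.1 j [-0.02  0.39  2.1   0.    0.65 -2.29]
```

View pics/w3.png

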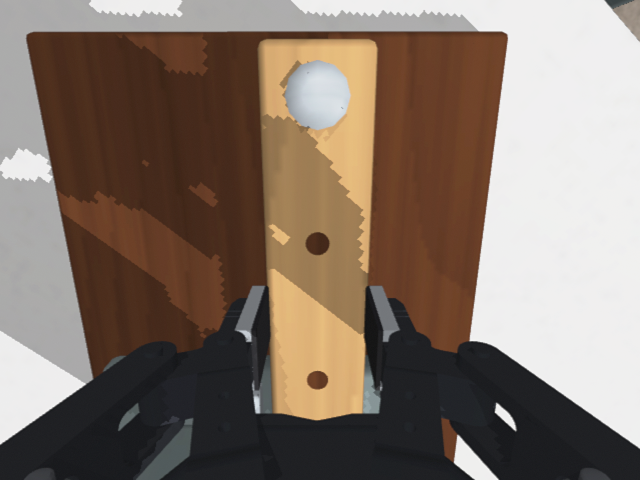

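The wrist view, now facing out along the rail, shows it straight on the board. The finished glide is at the outer end (317,95), so the proud one is under the ram. I was pressing down too hard (Fz 18–25 N), so friction stopped the push. I'll raise it slightly and push again.

Run:
```python
from push import *
bot.servo_line(w(-.005,-.091,.0442)); st("unload")
p=push((-.005,-.091,.0442),(0,1,0),14,10); st()
bot.servo_line(w(p[0],p[1]-.001,p[2]))
p=push((p[0],p[1]-.001,p[2]),(1,0,0),14,10); st()
```

```text
unload t12.48 press [-0.0049 -0.0909  0.0442] F [ 0.   0.1 -0.3] grip 0.0376 60.3 j [-0.02  0.39  2.1  -0.    0.65 -2.29]
push [0. 1. 0.] cmd [-0.005  -0.079   0.0442] F [  5.5 -14.    1.2]
 t15.48 press [-0.0057 -0.082   0.0436] F [  5.5 -14.    1.2] grip 0.0378 60.7 j [-0.01  0.4   2.08 -0.    0.66 -2.28]
push [1. 0. 0.] cmd [ 0.005  -0.08    0.0442] F [-13.1  -1.    2. ]
 t18.23 press [ 0.0016 -0.0822  0.0433] F [-13.1  -1.    2. ] grip 0.0375 61.0 j [-0.02  0.41  2.07  0.    0.67 -2.29]
```

Run:
```python
from push import *
p=push((.0045,-.080,.0440),(0,1,0),8,9); st("seated")
o=get_obs();a=press(o["position"])
bot.servo_line(w(a[0]+.001,a[1]+.0008,.0435)); st("relaxed")
hand.move_gripper(.062); st("open")
bot.servo_line(w(a[0],a[1],.15)); st("up")
bot.servo_line(w(-.02,-.16,.20));
r=vision.read_camera("wrist");t=vision.read_camera("top")
import cv2
V=np.asarray(t["view"]);K=np.asarray(t["intrinsics"])
im=r["frame"][:,:,::-1].copy();V=np.asarray(r["view"]);K=np.asarray(r["intrinsics"])
for x,y,z in [(-.02,.018,.054),(-.02,-.182,.054),(.02,-.182,.054),(-.02,-.05,.054),(.02,-.05,.054),(-.055,-.05,.034),(.1,-.05,.034),(-.085,-.2,.018),(.115,-.2,.018)]:
    b=K@(V[:3,:3]@w(x,y,z)+V[:3,3]);b=b[:2]/b[2];cv2.circle(im,(int(round(b[0])),int(round(b[1]))),3,(0,0,255),1)
cv2.imwrite("pics/w4.png",im)
```

```text
push [0. 1. 0.] cmd [ 0.0045 -0.078   0.044 ] F [ -8.9 -12.1   8.4]
seated t18.73 press [ 0.0013 -0.0819  0.0432] F [ -8.9 -12.1   8.4] grip 0.0379 61.6 j [-0.02  0.41  2.07 -0.    0.67 -2.29]
relaxed t18.98 press [ 0.0012 -0.0821  0.0431] F [-5.3 -2.9  0. ] grip 0.0379 60.8 j [-0.02  0.41  2.08  0.    0.66 -2.29]
open t19.34 press [ 0.0029 -0.0805  0.0437] F [-0.6 -0.2  0.5] grip 0.062 0.0 j [-0.02  0.41  2.07 -0.    0.66 -2.29]
up t20.20 press [ 0.001  -0.0823  0.1494] F [0.6 0.3 0.1] grip 0.0621 0.0 j [-0.02  0.23  2.01 -0.    0.9  -2.29]
```

View pics/w4.png

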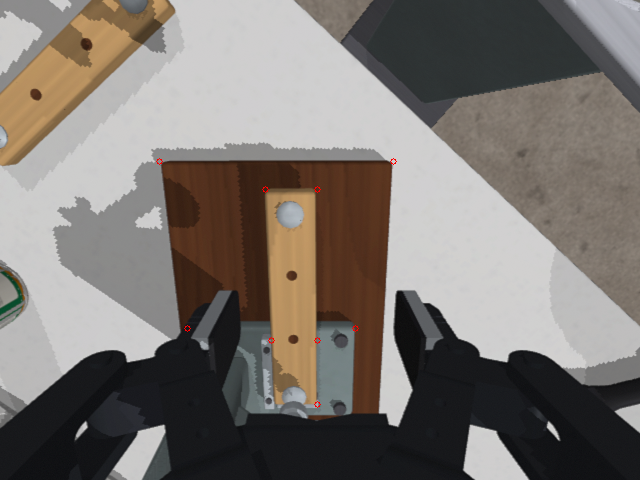

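The seated outline I projected fits the rail's edges (265–318, 188–404). It lies against the fence strip (267, 340–405), and the proud glide (293,397) is under the ram. Next is the ball.

Run:
```python
from g import *
yb=A+np.pi/2
bot.servo_line(w(-.02,-.16,.36),velocity=.25)
hand.move_gripper(.08)
bot.reach(w(-.087,0,.36),q(yb))
bot.servo_line(w(-.0866,0,.266),velocity=.1); st("at ball")
r=vision.read_camera("wrist")
import cv2;cv2.imwrite("pics/w5.png",r["frame"][:,:,::-1])
```

```text
at ball t24.96 press [-0.0864  0.0004  0.2666] F [-0.8 -0.2  0.7] grip 0.08 0.0 j [ 0.22  0.12  1.85 -0.    1.17 -0.48]
```

View pics/w5.png

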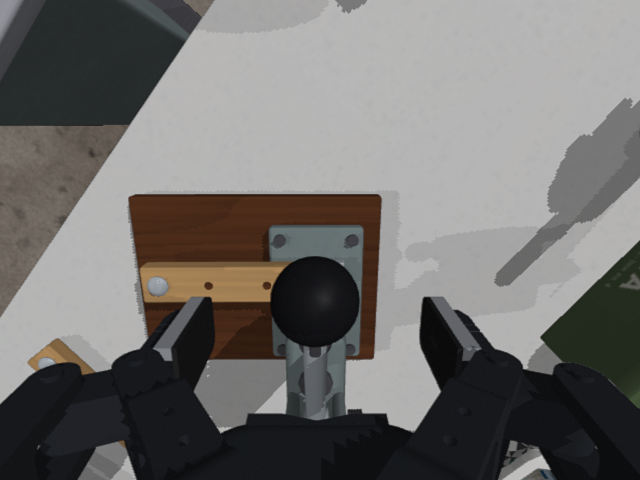

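The ball (315,300) is centred between the pads (215 and 422). Now I'll grip it and pull along the arc.

```bash
cat > lev.py <<'E'
from g import *
def arc(th): return np.array([.045-.15*np.cos(.5-th),0,.195+.15*np.sin(.5-th)])
def ang(off):
    p=press(get_obs()["position"])-off-np.array([.045,0,.195]);return .5-np.arctan2(p[2],-p[0])
E
python3 - <<'E'
from lev import *
hand.move_gripper(.03,90); st("gripped")
off=press(get_obs()["position"])-arc(0); np.save("off.npy",off); print(off)
th=0
while th<.64:
    th+=.04 if th<.48 else .015
    bot.servo_line(w(*(arc(th)+off)),velocity=.06)
    f=F(); a=ang(off); print("%.3f act %.3f"%(th,a),f.round(1))
    if abs(f[2])>40 or (th>.5 and f[2]>34): break
np.save("th.npy",th); st("bottom")
vision_r=vision.read_camera("scene")
import cv2;cv2.imwrite("pics/s6.png",cv2.resize(vision_r["frame"][185:305,265:375,::-1],None,fx=5,fy=5,interpolation=cv2.INTER_CUBIC))
E
```

```text
gripped t25.53 press [-0.087  -0.0005  0.2661] F [-4.  -3.7  5.9] grip 0.0314 64.9 j [ 0.22  0.12  1.85  0.    1.17 -0.48]
[-0.00035891 -0.00052573 -0.00078033]
0.040 act 0.039 [-1.8 -3.8  4.8]
0.080 act 0.079 [-4.7 -2.4  7. ]
0.120 act 0.119 [-4.8 -3.9  7.8]
0.160 act 0.158 [-2.1 -2.5  4.9]
0.200 act 0.197 [-2.7 -1.8  5.3]
0.240 act 0.237 [-1.6 -3.2  5.2]
0.280 act 0.277 [-0.6 -3.   5.9]
0.320 act 0.314 [-0.7 -3.4  9. ]
0.360 act 0.354 [-0.9 -3.8  9.4]
0.400 act 0.394 [-1.2 -4.4 10.2]
0.440 act 0.434 [-0.9 -4.7  9. ]
0.480 act 0.473 [-0.9 -3.4 10.8]
0.520 act 0.503 [ -3.3 -10.5  28.4]
0.535 act 0.512 [ -4.5 -13.4  39.2]
bottom t29.03 press [-0.1046 -0.0002  0.1924] F [ -4.5 -13.4  39.2] grip 0.0302 29.3 j [ 0.26  0.18  1.95 -0.    1.01 -0.44]
```

View pics/s6.png

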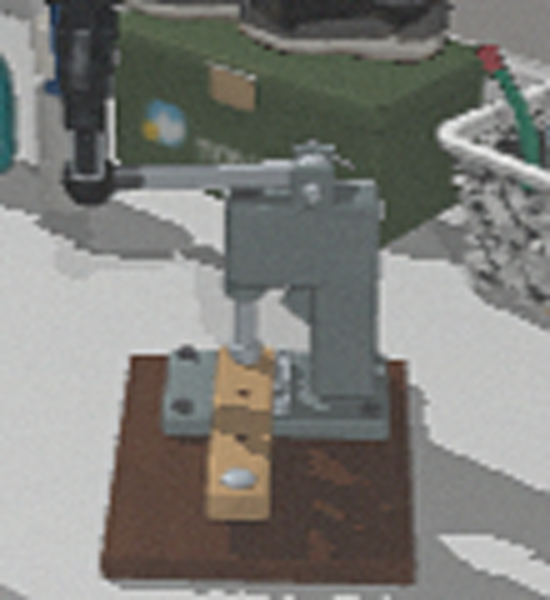

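The scene crop shows the lever near level, with the ball at (92,185) and its lower edge at row 203. The ram foot is down on the glide at (245,350). The grip width of 30 mm means the pads sit off the ball's equator, so I'll check the real lever angle numerically by projection.

Run:
```python
from lev import *
import h,cv2
h.OFF["scene"]=(265,185,5)
def crop(p):
    u=h.proj("scene",p);return ((u-np.array([265,185])+.5)*5-.5).round(0)
for th in (.3,.4,.45,.5,.53,.55): print(th,"ball",crop(w(*arc(th))),"foot",crop(w(0,0,.034+.05-.049*th)))
print("pivot",crop(w(.045,0,.195)),"home glide top",crop(w(0,0,.034+.025)))
r=vision.read_camera("wrist");V=np.asarray(r["view"]);K=np.asarray(r["intrinsics"]);o=get_obs()
T=np.eye(4);T[:3,:3]=R.from_quat(o["orientation"]).as_matrix();T[:3,3]=o["position"]
M=V@T # tool->cam
# expected pixel of ball centre at tool offsets, w5 measured (315,300) diam ~87
for z in (-.02,-.01,-.002,.01):
    for x in (-.01,0,.01):
        b=M@np.array([x,0,z,1]);u=K@b[:3];print(z,x,(u[:2]/u[2]).round(0),"diam",round(K[0,0]*.038/b[2],1))
cv2.imwrite("pics/w7.png",r["frame"][:,:,::-1])
```

```text
0.3 ball [ 94. 130.] foot [246. 339.]
0.4 ball [ 91. 150.] foot [246. 345.]
0.45 ball [ 91. 160.] foot [246. 348.]
0.5 ball [ 91. 170.] foot [246. 352.]
0.53 ball [ 91. 177.] foot [246. 353.]
0.55 ball [ 91. 181.] foot [246. 355.]
pivot [314. 175.] home glide top [246. 352.]
-0.02 -0.01 [315. 349.] diam 99.9
-0.02 0 [314. 326.] diam 101.9
-0.02 0.01 [314. 301.] diam 104.0
-0.01 -0.01 [315. 335.] diam 93.7
-0.01 0 [315. 313.] diam 95.4
-0.01 0.01 [315. 290.] diam 97.3
-0.002 -0.01 [315. 325.] diam 89.2
-0.002 0 [315. 304.] diam 90.8
-0.002 0.01 [315. 282.] diam 92.5
0.01 -0.01 [315. 312.] diam 83.3
0.01 0 [315. 292.] diam 84.7
0.01 0.01 [315. 271.] diam 86.1
```

Run:
```python
import cv2,numpy as np
for n in("w5","w7"):
    g=cv2.imread(f"pics/{n}.png",0)
    c=cv2.HoughCircles(cv2.medianBlur(g,5),cv2.HOUGH_GRADIENT,1.5,20,param1=80,param2=18,minRadius=36,maxRadius=56)
    print(n,[x for x in c[0].round(1).tolist() if abs(x[0]-315)<30 and 240<x[1]<360][:3])
    print(n,"dark row 300:",[(g[300,i:i+4].mean().round(0)) for i in range(200,440,10)])
g=cv2.imread("pics/s6.png",0)
print("ball col 92 rows150-215",g[150:216:3,92].tolist()); print("ball row 188 cols",g[188,55:130:3].tolist())
print("ram col 245 rows 300-375",g[300:376:3,245].tolist())
```

```text
w5 [[314.20001220703125, 300.79998779296875, 45.20000076293945], [315.79998779296875, 279.79998779296875, 55.0], [321.79998779296875, 243.8000030517578, 53.400001525878906]]
w5 dark row 300: [np.float64(64.0), np.float64(78.0), np.float64(135.0), np.float64(134.0), np.float64(137.0), np.float64(136.0), np.float64(136.0), np.float64(28.0), np.float64(13.0), np.float64(17.0), np.float64(20.0), np.float64(26.0), np.float64(42.0), np.float64(32.0), np.float64(21.0), np.float64(19.0), np.float64(61.0), np.float64(44.0), np.float64(164.0), np.float64(165.0), np.float64(164.0), np.float64(164.0), np.float64(116.0), np.float64(49.0)]
w7 [[315.79998779296875, 296.20001220703125, 43.5], [305.20001220703125, 333.79998779296875, 45.20000076293945]]
w7 dark row 300: [np.float64(47.0), np.float64(47.0), np.float64(46.0), np.float64(47.0), np.float64(47.0), np.float64(21.0), np.float64(103.0), np.float64(45.0), np.float64(14.0), np.float64(17.0), np.float64(19.0), np.float64(27.0), np.float64(31.0), np.float64(33.0), np.float64(18.0), np.float64(11.0), np.float64(40.0), np.float64(103.0), np.float64(24.0), np.float64(140.0), np.float64(169.0), np.float64(170.0), np.float64(170.0), np.float64(169.0)]
ball col 92 rows150-215 [53, 49, 52, 52, 51, 55, 56, 49, 85, 122, 92, 54, 49, 46, 46, 47, 47, 44, 69, 104, 126, 134]
ball row 188 cols [134, 136, 136, 94, 45, 39, 48, 51, 52, 49, 48, 47, 47, 45, 43, 44, 45, 47, 49, 54, 69, 84, 90, 91, 89]
ram col 245 rows 300-375 [105, 116, 131, 138, 135, 134, 132, 131, 132, 134, 134, 134, 134, 135, 136, 133, 132, 136, 138, 137, 134, 125, 113, 127, 151, 153]
```

The wrist-camera circle for the ball shrank from r 45.2 to 43.5. That puts its centre at z ≈ 0.186, a lever angle of about 0.55, and the scene image agrees (ball centre row about 183). The lever is at its bottom stop and the force rose sharply to 39 N, so the glide is home. I'll now guide it up slowly, still gripped.

Run:
```python
from lev import *
off=np.load("off.npy");th=float(np.load("th.npy"))
while th>-.1:
    th-=.03
    bot.servo_line(w(*(arc(th)+off)),velocity=.025)
    f=F(); print("%.3f act %.3f"%(th,ang(off)),f.round(1),round(get_obs()["gripper_width"],4))
    if th<.05 and f[2]<-2.5: break
np.save("th.npy",th);st("top")
r=vision.read_camera("wrist")
import cv2
g=cv2.cvtColor(r["frame"],cv2.COLOR_RGB2GRAY)
c=cv2.HoughCircles(cv2.medianBlur(g,5),cv2.HOUGH_GRADIENT,1.5,20,param1=80,param2=18,minRadius=36,maxRadius=56)
print([x for x in c[0].round(1).tolist() if abs(x[0]-315)<15 and 240<x[1]<340][:3])
```

```text
0.505 act 0.492 [-0.7 -8.4 20.9] 0.0302
0.475 act 0.468 [ 0.5 -4.6  7. ] 0.03
0.445 act 0.439 [ 1.3 -5.6  7.3] 0.0299
0.415 act 0.408 [ 3.9 -4.6  6.9] 0.0299
0.385 act 0.378 [ 5.1 -5.6  5.7] 0.03
0.355 act 0.348 [ 5.2 -3.8  4.3] 0.0299
0.325 act 0.318 [ 4.2 -4.5  5.9] 0.0302
0.295 act 0.289 [ 3.7 -3.3  5.9] 0.03
0.265 act 0.261 [ 2.8 -2.9  4.3] 0.0301
0.235 act 0.232 [ 1.9 -2.7  4.9] 0.0301
0.205 act 0.203 [ 1.6 -1.9  4.2] 0.0302
0.175 act 0.173 [ 1.2 -2.1  5.3] 0.0301
0.145 act 0.143 [ 0.3 -2.3  3.9] 0.03
0.115 act 0.113 [-0.1 -1.9  4.6] 0.03
0.085 act 0.084 [ 0.3 -1.2  3.1] 0.0299
0.055 act 0.054 [ 1.2 -1.1  4.2] 0.0303
0.025 act 0.024 [ 0.8 -0.8  3.8] 0.0302
-0.005 act -0.006 [ 0.5 -0.7  3.7] 0.0301
-0.035 act -0.036 [-0.6 -0.4  2.7] 0.0303
-0.065 act -0.064 [ 0.6 -0.5 -1.1] 0.0305
-0.095 act -0.096 [-0.1  1.2 -1.1] 0.0298
-0.125 act -0.126 [ 0.2 -0.3 -0.1] 0.0299
top t36.47 press [-0.0769 -0.0004  0.2821] F [ 0.2 -0.3 -0.1] grip 0.0299 0.0 j [ 0.21  0.11  1.83  0.    1.21 -0.49]
[[315.79998779296875, 264.79998779296875, 40.20000076293945], [308.20001220703125, 311.20001220703125, 55.0], [326.20001220703125, 324.79998779296875, 45.20000076293945]]
```

Run:
```python
from lev import *
import cv2,h
p=press(get_obs()["position"])
bot.servo_line(w(p[0],p[1],p[2]+.09),velocity=.1)
hand.move_gripper(.06)
bot.servo_line(w(-.1,-.2,.40),velocity=.25); st("away")
im={}
for n in("scene","top"):
    r=vision.read_camera(n);cv2.imwrite(f"pics/{n}9.png",r["frame"][:,:,::-1]);im[n]=r["frame"].astype(int)
g=cv2.imread("pics/scene9.png",0)
for nm,q_ in [("home",w(0,0,.059)),("proud",w(0,0,.068)),("rail top at glide",w(0,0,.054)),("outer dome",w(0,-.164,.059)),("foot",w(0,0,.084)),("ball",w(-.0866,0,.2669))]: print(nm,h.proj("scene",q_).round(1))
u=h.proj("scene",w(0,0,.059)).round().astype(int);print(g[u[1]-14:u[1]+12,u[0]-6:u[0]+8])
v=h.proj("scene",w(-.0866,0,.2669)).round().astype(int);print(v,g[v[1]-8:v[1]+9:2,v[0]-8:v[0]+9:2])
# what changed vs start
for n in("scene",):
    a=cv2.imread(f"pics/{n}0.png").astype(int);b=cv2.imread(f"pics/{n}9.png").astype(int)
    d=np.abs(a-b).max(2)>60
    for nm,(x0,y0,x1,y1) in {"finished":(338,295,405,332),"brush":(400,312,442,358),"tape?":(220,250,240,265)}.items(): print(nm,d[y0:y1,x0:x1].sum())
```

```text
away t38.92 press [-0.0998 -0.1993  0.4   ] F [ 0.6  0.9 -0.5] grip 0.0601 0.0 j [-0.02 -0.29  1.93  0.    1.5  -0.72]
home [313.7 255. ]
proud [313.8 252.8]
rail top at glide [313.7 256.3]
outer dome [312.1 279.6]
foot [313.8 248.7]
ball [287.9 198.9]
[[179 147  83  86  92  95  99 100  97  97  98  95  97  99]
 [177 147  90  85  81  89  83  86  78  80  91 108 106 111]
 [184 169  94  94 103 105 106 103  96 105 151 189 188 172]
 [183 176 148 114 101 103 102  99 108 151 186 180 175 137]
 [181 178 180 170 115 114 116 122 160 183 183 180 169 122]
 [180 179 180 157 123 139 136 126 117 156 180 177 185 172]
 [181 176 168 165 154 131 132 126 117 143 184 178 182 183]
 [181 178 157 128 128 138 141 133 123 142 181 180 179 182]
 [181 182 176 146 127 133 136 131 137 167 181 182 178 180]
 [182 182 184 176 162 163 156 167 183 183 179 181 177 182]
 [183 181 180 180 179 187 200 200 195 178 180 180 177 177]
 [182 178 181 182 186 200 201 198 191 179 180 178 184 178]
 [180 180 177 177 182 184 198 198 197 197 183 182 180 182]
 [179 162 152 158 164 168 170 159 162 163 168 176 182 178]
 [126 151 149 165 181
[... 378 characters left out ...]
 132 128 121]
 [149 151 148 151 151 152 148 152 151 152 142 127 124 110]
 [148 147 151 145 116  74  98 136 151 154 147 110  86  85]
 [159 148 149 149 148 124 122 152 151 155 143 114 118 120]
 [164 149 149 150 151 154 151 148 150 153 141 121 153 152]
 [166 150 149 153 155 150 153 152 150 151 143 113 140 134]]
[288 199] [[ 57 180 151  81  77  82  91  98  93]
 [ 74 160 149  70  48  77  79  80  82]
 [ 75 165  40  56  42  43  50  74  71]
 [ 88 144  47  52  52  46  55  76  70]
 [108 141  45  47  51  43  42  75  72]
 [ 66  76  40  42  50  43  51  81 121]
 [ 78 120  82  36  47  45  69  72  77]
 [166 154 145 209  67  72  73  81  63]
 [165 152 146 200  63  70  74  89 114]]
finished 0
brush 18
tape? 17
```

Lever and ball are back at rest: the dark blob is centred on the projected (288,199). The finished rail hasn't changed. I'll confirm the glide height by comparing saturation around both domes, before and after.

Run:
```python
import cv2,numpy as np
for n,(x0,y0,x1,y1) in [("scene0",(304,252,322,264)),("scene0",(302,276,320,290)),("scene9",(304,246,324,262)),("scene9",(302,272,320,286))]:
    im=cv2.imread(f"pics/{n}.png");s=im.max(2).astype(int)-im.min(2)
    print(n,x0,y0)
    for y in range(y0,y1): print(y," ".join("%3d/%3d"%(im[y,x].max(),s[y,x]) for x in range(x0,x1)))
```

```text
scene0 304 252
252 201/  3 197/  1 204/  2 199/  2 184/  2 185/  2 185/  0 185/  1 191/  0 203/  2 205/  2 202/  2 196/  0 184/  0 183/  1 182/  2 184/  1 183/  2
253 205/  1 201/  1 200/  1 181/  2 185/  3 186/  0 183/  0 184/  0 184/  2 187/  2 202/  1 201/  2 205/  3 195/  1 183/  4 184/  1 186/  1 183/  1
254 208/  2 203/  2 197/  1 185/  3 185/  2 183/  3 182/  4 182/  3 181/  2 187/  0 194/  4 195/  4 193/  4 198/  5 194/  3 191/  0 184/  2 185/  4
255 126/  9 152/ 15 153/ 14 148/ 14 159/ 13 184/ 13 182/ 13 181/ 14 182/ 12 183/ 12 183/ 12 184/ 13 183/ 14 181/ 11 174/ 11 160/ 12 175/ 10 108/  5
256  99/  5 139/ 13 137/ 14 134/ 14 132/  8 139/  8 137/  4 136/  8 143/  9 141/  9 137/  9 138/  7 141/  6 142/  8 144/ 13 156/ 10 171/  9 158/  9
257 112/ 10 141/ 14 138/  7 156/ 39 165/ 53 169/ 52 167/ 44 157/ 10 162/  6 156/ 15 149/ 18 162/ 38 162/ 38 158/ 25 143/ 13 145/  8 173/  9 187/ 11
258 140/ 11 132/ 14 130/ 20 174/ 69 173/ 62 176/ 27 202/ 16 187/ 12 186/ 15 181/ 16 154/  3 165/ 46 192/ 77 173/ 67 118/  4 146/ 10 165/ 12 186/ 11
259 136/ 13 131/ 13 131/ 26 176/ 70 171/ 53 177/ 
[... 6803 characters left out ...]
/ 41 185/ 70 173/ 61 151/ 15 177/ 15 188/ 16 173/ 14 164/ 11 153/ 13 129/  5 129/ 42 169/ 64 141/ 49  74/ 17
282  94/ 31  98/ 34  95/ 33  97/ 34 135/ 49 186/ 71 188/ 74 181/ 70 166/ 42 145/ 12 131/  7 132/  6 118/ 22 134/ 51 171/ 62 171/ 64 135/ 50  72/ 17
283  96/ 33  97/ 30  88/ 33  99/ 34 146/ 52 183/ 69 183/ 67 187/ 74 185/ 73 183/ 70 180/ 71 179/ 71 175/ 68 169/ 63 175/ 66 167/ 61 143/ 51  72/ 16
284  93/ 31  95/ 34  94/ 27  94/ 32 123/ 42 154/ 54 150/ 51 153/ 52 150/ 53 152/ 54 151/ 54 145/ 52 145/ 49 148/ 52 151/ 52 146/ 53 132/ 45  74/ 17
285  96/ 31  96/ 30  96/ 33  95/ 31 119/ 41 154/ 51 146/ 52 146/ 50 145/ 52 144/ 51 135/ 47 131/ 43 133/ 45 137/ 48 133/ 46 138/ 48 133/ 44  69/ 15
```

The inner dome now spans rows 254–257, starting level with the rail's far edge. That is the same appearance the finished glide had at the start, so the glide is home. The rail is seated and the lever is up.

```bash
python3 -c "
from workcell import hand_in
print(hand_in())"
```

```text
the job is handed in; nothing more can be done
None
```

The job is handed in: the rail is turned and seated in the press, the second glide is pressed home, and the lever was guided slowly back up. The finished rail is unmoved, and the arm stayed well clear of the brush and the tape, though I made no firm before/after check on those two.

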